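# Slide the coin tray between the key dish and the torch cradle

### The arm

A 7-joint arm with a two-finger parallel gripper is mounted at the origin on the work surface. World frame = base frame: x ahead of the robot, y to its left, z up, the work surface at z = 0. Lengths are in m, angles in rad, forces in N, time in s.
With the tool pointing down it reaches from about 0.35 to 0.9 m from the base axis. Payload 8.1 kg.
Tool frame: the origin (TCP) lies between the finger pads; the fingertips stand 8 mm ahead of it and the grasp point (between the pads) lies 11 mm behind it (arm.tcp_to_tips is the distance from the TCP to the fingertips, in m); z points along the fingers, x is the direction in which the jaws open and shut, and the axes are right-handed (so a half turn about z gives the same grasp; the last joint's range is limited). The gripper opens to 92 mm and grips with 3 to 60 N. Pads are 19 mm wide; open, the fingers measure 130 mm over their backs; the gripper's body (75 mm by 190 mm) begins 47 mm behind the grasp point.
Start: joints at [-0.103, 0.434, 0.025, 1.573, -0.012, 1.134, -0.075], TCP at [0.625, -0, 0.235] pointing down, gripper open.
Joint ranges: [-2.62, 2.62], [-0.44, 2.09], [-1.27, 1.32], [0.08, 2.57], [-1.32, 4.46], [0.12, 2], [-2.74, 2.74]. Speed limits (rad/s): [2.22, 2.22, 3.01, 3.01, 3.14, 3.14, 3.14].

### API

Orientations are given as a rotation vector (axis times angle).
In Python, from cell import arm, eyes gives the robot as it stands.
- The arm moves only by the tool play_rows, never from a script. Its argument "rows" is a list of rows, each a list of 3 entries, a list of its own where there are three numbers: the shift along the tool's x, y, z each as a share of 50 cm, from -1 to 1, then the turn, a rotation vector about the tool's x, y, z each as a share of 60 degrees, from -1 to 1, then the opening, from -1 (shut) to 1 (fully open), so that 0 is half open. In form: [[[dx, dy, dz], [ax, ay, az], grip], ...]. A call has 1 to 10 rows; each row is the pose to reach, as a shift and turn from the pose commanded when the call began, along the tool's axes at that moment; what a row does not reach only later rows make up. A row lasts 1/10 s, in which the tool goes at most 50 mm and 8.59 degrees, less where a joint would pass 70% of its speed; a pose out of reach is approached as far as the arm can. A call with a number of a shift or a turn outside -1 to 1 is refused whole. A call with a gripper value outside its range is refused whole. The fingers move at their own pace and stop on an object; "newtons" is the grip in N (left out, the last holds). Time passes only in rows, so rows that repeat a pose let the fingers close. It gives the time, the measured TCP pose, the force and the opening at its end, in the units of the state.
- arm.observe(): the state, without advancing time (a new reading comes with each control period).
- eyes.get_image(name): name is "scene" or "side" or "wrist"; returns (picture, depth): 480x640x3 uint8, red, green, blue; 480x640 float32, m along the optical axis (not along the pixel's ray), 0 where there is no reading.
- eyes.get_calibration(name): a dict with "intrinsics" (3x3 intrinsics, pixels), "k1" (the pictures are not rectified: a ray, as slopes to the right and down, at radius r is drawn at 1 + k1 r^2 times it, then the intrinsics apply), "R" (3x3) and "t" (3): a world point X has camera coordinates R X + t. Camera axes: x right, y down, z forward; pixel columns grow to the right and rows downward; lengths in m; the calibration is good to about 2 mm. A picture is of the moment at which its call begins: read the wrist's pose just before it. get_calibration takes no time and is no camera call; for the wrist camera it gives the pose at the moment of the call.
- arm.sign_off(): hands the job in, once; it reports no verdict.
The state is a dict: "clock": time; "joints": joint angles; "dq": joint speeds; "joint_efforts": joint torques, N m; "position": TCP position; "ee_rot": TCP orientation; "force": force on the tool from outside, world axes, zero at the start; "ft_torque": the same for the moment, N m; "width": opening from 0.0 (shut) to 1.0 (fully open).
Only numpy, scipy, OpenCV 4.12 (cv2) and the standard library are available. Lean on these libraries where they do the work, as an engineer would, in place of code of your own. Each camera call takes 0.05 s, during which the arm holds its last target.

### The job

Push the grey coin tray along the shelf, lengthwise through the narrow gap between the white key dish and the torch's charging cradle, until its leading end rests against the side of the wooden post tray beyond. Use only your fingertips: the coin tray stays flat on the shelf and is never picked up. Leave everything else on the shelf where it is.

Things in the scene. Friction and masses are not known exactly. Their poses are not given: they have to be found in the camera images.
- coin_tray: Empty open grey plastic tray, loose, 80 wide (x) x 120 long (y) x 22 mm high, corners cut off at 45 degrees, 10 mm. Walls 4 mm, floor 3 mm: inside 72 x 112, 19 deep. 0.1 to 0.25 kg, slides with moderate friction. Origin: centre of underside; y lengthwise, z up. Starts right (-y) of the gap, its y axis within 30 degrees of world y.
- key_dish: Round white ceramic key dish, 120 mm diameter, upright wall, 36 mm high, some keys lying in it; stuck down, cannot move. Origin: centre of its underside. Its +y axis is the direction in which the coin tray goes through the gap; its +x axis points to the torch cradle.
- gap (a point): Middle of the gap, at shelf height, 103 mm from the dish's centre along the dish's +x; axes as the dish's. The gap is 86 mm wide across (along x: 43 mm to either side of this point) and is passed along +y. The coin tray's leading end meets the post tray when its origin is 140 mm beyond this point along +y.
- torch_cradle: Black torch lying in a black charging cradle, screwed down, cannot move. The cradle is 60 mm across (its x), 190 mm long (its y) with half-round ends, 28 mm high; the torch on it reaches 60 mm high. Origin: centre of its underside; axes parallel to the dish's, 176 mm from the dish's centre along the dish's +x.
- post_tray: Open wooden post tray with envelopes lying in it, 180 mm (its x) x 135 mm (its y) x 45 mm high, screwed down, cannot move. Origin: centre of its underside; axes parallel to the dish's. Its near face, which stops the coin tray, is 200 mm beyond the gap point along +y, square to the passage.
- glasses_case: Bystander: loose red hard glasses case, 60 x 150 x 38 mm, long along its y. Origin: centre of its underside.
- shoehorn: Bystander: loose flat stainless steel shoehorn, 38 mm wide, about 210 mm long (its y), up to 10 mm high. Origin: on its underside, mid-length.
- polish_tin: Bystander: loose round shoe polish tin, 72 mm diameter, 26 mm high. Origin: centre of its underside.
- padlock: Bystander: loose brass padlock standing upright, 42 x 22 x 62 mm high. Origin: centre of its underside.
- gel_bottle: Bystander: loose closed clear bottle, 48 mm diameter, 120 mm high. Origin: centre of its underside.
- clothes_brush: Bystander: loose clothes brush, 160 mm long (its x), 45 mm wide, 36 mm high. Origin: centre of its underside.
Things that resemble listed ones, but are neither listed nor needed, are in the scene too. Leave any orange or purple look-alike of the coin_tray alone.

How it is judged:
By the outcome, as a careful person would: the job done as asked, in the order asked, and still so for the second after the job is handed in, with the robot touching nothing.
It also fails if it takes over 64 s, if anything falls off the work surface, if the arm or the gripper's body presses on something with over 40 N, if the wrist force passes 120 N, or if a joint passes its speed limit or range.

## Working session

There is one attempt and no reset: what is moved stays moved. The work goes in short steps, Python scripts to look and compute and a tool call to move; the robot and the scene stay as the last step left them, time stands still between calls to the robot, and variables do not carry over. Pictures are saved under pics/ and viewed, and the job is handed in when it is done.

Besides the shell and the picture viewer there is one more tool, called after "Emit:" as name(argument=value, ...) on one line, values as JSON. play_rows: Moves the arm, as the interface text tells. Its arguments: {"type":"object","properties":{"rows":{"type":"array","items":{"type":"array"}},"newtons":{"type":"number"}},"required":["rows"]}

```bash
ls; mkdir -p pics; cat > h.py <<'E'
import numpy as np, cv2
from cell import arm, eyes
def grab(n, save=None):
    c=eyes.get_calibration(n); im,d=eyes.get_image(n)
    if save: cv2.imwrite('pics/'+save,im[:,:,::-1])
    np.savez('last_%s.npz'%n, im=im,d=d,K=c['intrinsics'],k1=c['k1'],R=c['R'],t=c['t'])
    return im,d,c
def load(n):
    z=np.load('last_%s.npz'%n); return z['im'],z['d'],dict(intrinsics=z['K'],k1=float(z['k1']),R=z['R'],t=z['t'])
def rays(uv,c):
    uv=np.atleast_2d(np.asarray(uv,float)); K=np.array(c['intrinsics'])
    p=np.stack([(uv[:,0]-K[0,2])/K[0,0],(uv[:,1]-K[1,2])/K[1,1]],1)
    q=p.copy()
    for _ in range(20):
        q=p/(1+c['k1']*(q**2).sum(1,keepdims=True))
    return np.c_[q,np.ones(len(q))]
def onplane(uv,c,z):
    R=np.array(c['R']);t=np.array(c['t']); o=-R.T@t; d=rays(uv,c)@R
    s=(z-o[2])/d[:,2]; return o+s[:,None]*d
def bydepth(uv,dep,c):
    R=np.array(c['R']);t=np.array(c['t']); uv=np.atleast_2d(np.asarray(uv))
    z=dep[uv[:,1].astype(int),uv[:,0].astype(int)]
    return (rays(uv,c)*z[:,None]-t)@R
def proj(X,c):
    X=np.atleast_2d(X); P=X@np.array(c['R']).T+np.array(c['t']); q=P[:,:2]/P[:,2:]
    q=q*(1+c['k1']*(q**2).sum(1,keepdims=True)); K=np.array(c['intrinsics'])
    return q*[K[0,0],K[1,1]]+[K[0,2],K[1,2]]
E
python3 - <<'E'
from h import *
print(arm.observe())
for n in ['scene','side','wrist']:
    im,d,c=grab(n,n+'0.png'); print(n,c)
E
```

```text
pics
{'clock': 0.0, 'joints': array([-0.10260549,  0.43519237,  0.02497225,  1.57411362, -0.01158868,
        1.13402146, -0.07513034]), 'dq': array([ 0.00166975, -0.00047601,  0.00109963,  0.00017778,  0.00191936,
        0.00074379, -0.00173146]), 'joint_efforts': array([ 3.89017032e-04, -6.67853522e+01,  9.84863900e-01, -3.14464223e+01,
       -6.05165795e-02,  4.27553023e-02,  1.12382318e-04]), 'position': array([ 6.24483729e-01, -5.75247179e-05,  2.33957603e-01]), 'ee_rot': array([ 3.14143839e+00, -1.40370722e-04, -2.48578280e-03]), 'force': array([ 0.48076043, -0.20406496, -0.29464408]), 'ft_torque': array([-0.00681839, -0.02788122,  0.0053123 ]), 'width': 0.9995006739223955}
scene {'intrinsics': array([[607.61793949,   0.        , 316.63275673],
       [  0.        , 607.61793949, 231.56294915],
       [  0.        ,   0.        ,   1.        ]]), 'k1': -0.1160794250075772, 'R': array([[-0.88201207,  0.47118202, -0.00649718],
       [ 0.39351647,  0.72890397, -0.56021763],
       [-0.25922866, -0.49667546, -0.82831998]]), 't': array([ 0.48057008, -0.18959397,  2.35862376])}
side {'intrinsics': array([[493.28624387,   0.        , 326.11462947],
       [  0.        , 493.28624387, 237.29823591],
       [  0.        ,   0.        ,   1.        ]]), 'k1': -0.07669369312596065, 'R': array([[ 0.81256334, -0.58253578,  0.0198214 ],
       [-0.28872498, -0.43181006, -0.85450451],
       [ 0.50633853,  0.68861611, -0.51906565]]), 't': array([-0.45071338,  0.19945698,  1.18573113])}
wrist {'intrinsics': array([[423.38828616,   0.        , 322.14006122],
       [  0.        , 423.38828616, 240.46597814],
       [  0.        ,   0.        ,   1.        ]]), 'k1': -0.08804231039532577, 'R': array([[ 9.99999374e-01, -1.58478725e-04, -1.10775353e-03],
       [ 1.95111214e-04, -9.50065152e-01,  3.12051549e-01],
       [-1.10189156e-03, -3.12051570e-01, -9.50064526e-01]]), 't': array([-0.62452321, -0.03955946,  0.39072178])}
```

View pics/scene0.png

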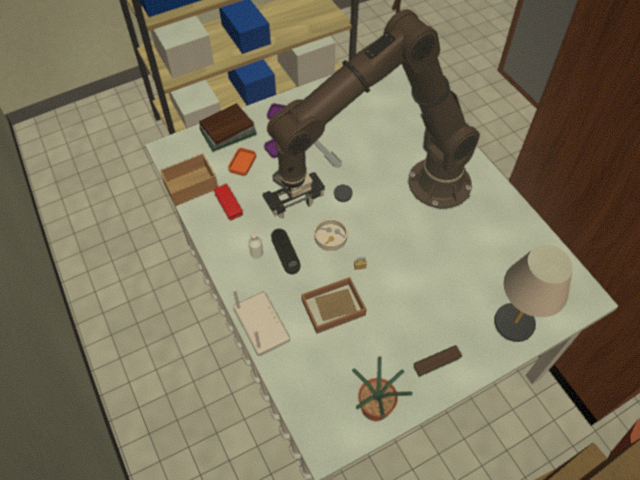

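View pics/side0.png

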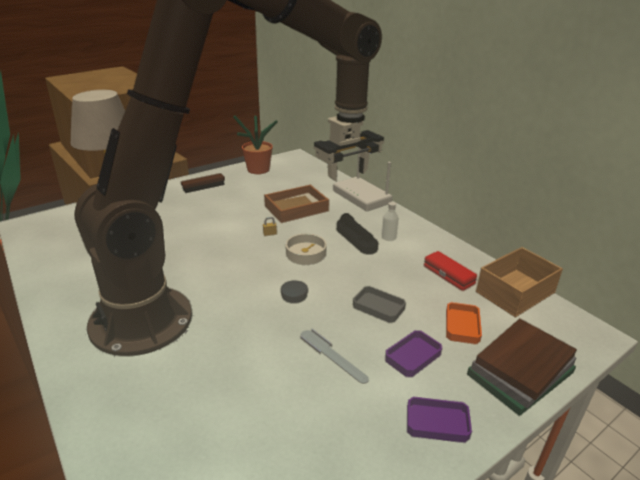

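View pics/wrist0.png

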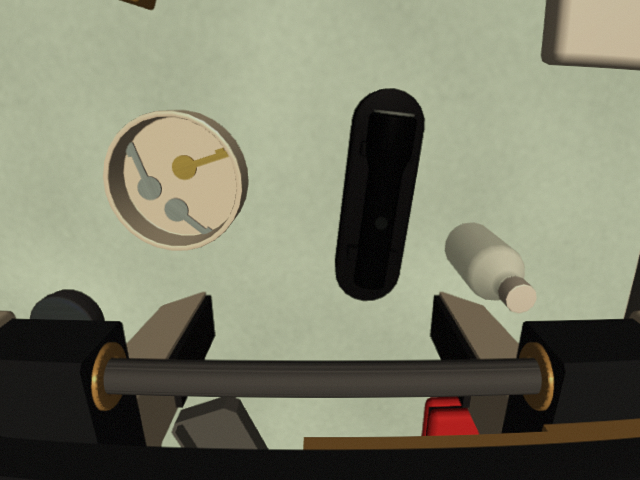

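The scene camera is too far away to measure from. In the side view, the grey coin tray is at about (379,304), the dish at (306,249), the cradle at (357,233) and the post tray at (297,203). Two purple look-alikes are at (414,353) and (438,419), and an orange one is at (463,322). The tray with the grey colour is the one meant. I'll confirm that with a crop.

```bash
python3 - <<'E'
from h import *
im,d,c=load('side')
cv2.imwrite('pics/crop_tray.png',cv2.resize(im[180:350,260:500,::-1],None,fx=3.3,fy=3.3,interpolation=cv2.INTER_CUBIC))
for nm,uv,z in [('tray',(379,304),.01),('dish',(306,249),.018),('cradle',(357,233),.03),('post',(297,203),.02),('case',(450,270),.02),('tin',(294,292),.013),('horn',(335,357),.005),('padlock',(270,227),.03),('bottle',(390,225),.06)]:
    print(nm,onplane(uv,c,z)[0].round(3),bydepth(uv,d,c)[0].round(3))
im,d,c=load('wrist')
for nm,uv,z in [('dish',(177,180),.036),('cradle',(378,195),.03)]:
    print(nm,onplane(uv,c,z)[0].round(3),bydepth(uv,d,c)[0].round(3))
E
```

```text
tray [ 0.511 -0.289  0.01 ] [ 0.521 -0.279 -0.001]
dish [0.494 0.017 0.018] [0.502 0.029 0.009]
cradle [ 0.662 -0.01   0.03 ] [ 0.656 -0.017  0.035]
post [0.628 0.273 0.02 ] [0.629 0.275 0.019]
case [ 0.763 -0.297  0.02 ] [ 0.743 -0.312  0.036]
tin [ 0.359 -0.131  0.013] [ 0.35  -0.144  0.026]
horn [ 0.313 -0.371  0.005] [ 0.315 -0.368  0.002]
padlock [0.461 0.168 0.03 ] [0.462 0.169 0.029]
bottle [ 0.742 -0.067  0.06 ] [ 0.75  -0.059  0.053]
dish [0.504 0.023 0.036] [0.493 0.018 0.005]
cradle [0.672 0.009 0.03 ] [0.669 0.014 0.054]
```

View pics/crop_tray.png

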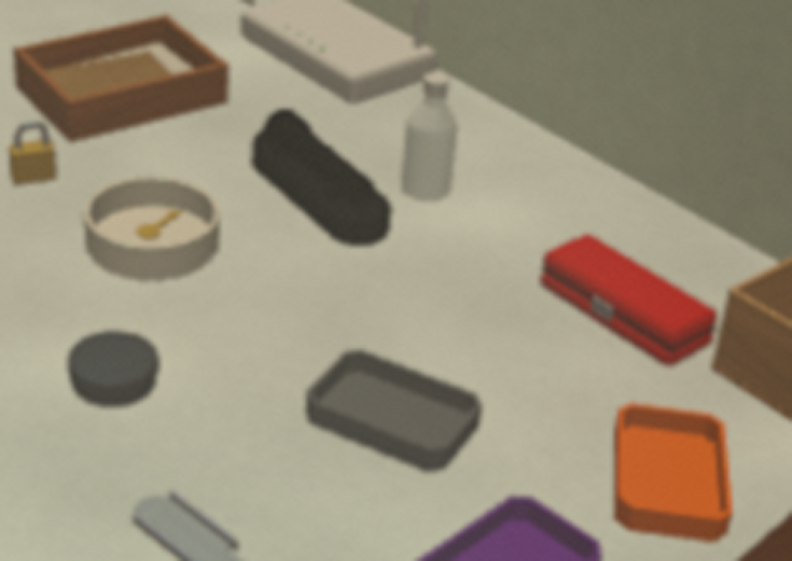

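The crop confirms it: the grey coin tray is at crop (393,410), turned relative to the gap, with the way to the gap clear. Next I'll raise the wrist camera so that one view covers the tray and the gap.

Emit:
play_rows(rows=[[[-0.13,0.2,-0.53],[0,0,0],-0.65],[[-0.13,0.2,-0.53],[0,0,0],-0.65],[[-0.13,0.2,-0.53],[0,0,0],-0.65],[[-0.13,0.2,-0.53],[0,0,0],-0.65],[[-0.13,0.2,-0.53],[0,0,0],-0.65],[[-0.13,0.2,-0.53],[0,0,0],-0.65],[[-0.13,0.2,-0.53],[0,0,0],-0.65],[[-0.13,0.2,-0.53],[0,0,0],-0.65],[[-0.13,0.2,-0.53],[0,0,0],-0.65],[[-0.13,0.2,-0.53],[0,0,0],-0.65]])

```text
clock: 1.15
position: [0.5599, -0.0993, 0.4981]
ee_rot: [-3.141, -0.002, 0.005]
force: [0.3, 0.6, -0.1]
width: 0.195
```

```bash
python3 - <<'E'
from h import *
o=arm.observe(); print(o['clock'],o['position'],o['ee_rot'],o['width'])
grab('wrist','wrist1.png')
E
```

```text
1.15 [ 0.55988317 -0.09930929  0.49810202] [-3.14117203e+00 -1.50747521e-03  4.52246336e-03] 0.19488192979445948
```

View pics/wrist1.png

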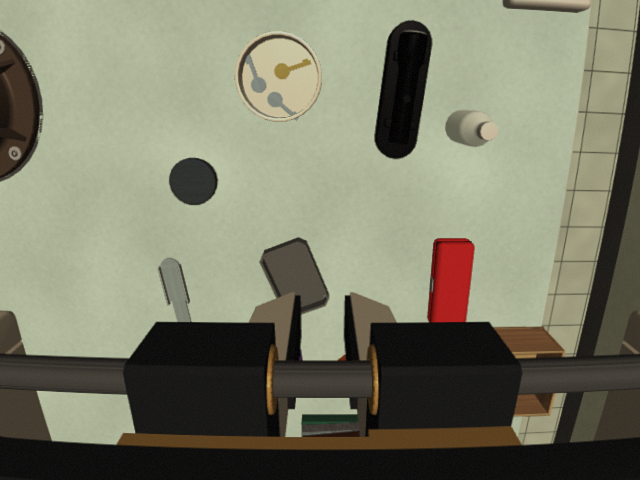

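The dish is at (278,77), the cradle runs from (412,25) to (396,155), and the tray is at (294,274), all in view. A finger hides the tray's lower-left edge near (280,305). Next I'll segment and measure them.

```bash
python3 - <<'E'
from h import *
im,d,c=load('wrist')
hsv=cv2.cvtColor(im,cv2.COLOR_RGB2HSV); g=cv2.cvtColor(im,cv2.COLOR_RGB2GRAY)
def comp(mask,seed):
    n,l=cv2.connectedComponents(mask.astype(np.uint8),connectivity=4); return (l==l[seed[1],seed[0]]).astype(np.uint8)
def cont(m): return max(cv2.findContours(m,cv2.RETR_EXTERNAL,cv2.CHAIN_APPROX_NONE)[0],key=cv2.contourArea)[:,0,:]
# cradle
m=comp(g<70,(400,110)); P=onplane(cont(m),c,.028)[:,:2]
r=cv2.minAreaRect((P*1000).astype(np.float32)); print('cradle',r)
# dish outer wall edge: shelf is greenish, dish beige
for pix in [(278,40),(240,77),(278,118),(330,77),(350,150)]: print(pix,im[pix[1],pix[0]],hsv[pix[1],pix[0]],round(float(d[pix[1],pix[0]]),3))
m=((hsv[:,:,0]<28)|(g<80)).astype(np.uint8); m[:, :225]=0; m[:,335:]=0; m[135:]=0
m=cv2.morphologyEx(m,cv2.MORPH_CLOSE,np.ones((5,5)))
m=comp(m,(278,77)); k=cont(m); P=onplane(k,c,.036)[:,:2]*1000
print('dish',cv2.minEnclosingCircle(P.astype(np.float32)),cv2.fitEllipse(P.astype(np.float32)),m.sum())
# tray
mt=comp((g<105)&(hsv[:,:,1]<90),(290,270)); print(mt.sum(),im[270,290])
v=im.copy(); 
for mm,col in [(m,(255,0,0)),(mt,(255,0,255))]: cv2.drawContours(v,[cont(mm)],-1,col,1)
cv2.imwrite('pics/seg1.png',cv2.resize(v[10:340,150:450,::-1],None,fx=1.8,fy=1.8)); cv2.imwrite('pics/seg1t.png',cv2.resize(im[220:330,230:360,::-1],None,fx=5,fy=5,interpolation=cv2.INTER_CUBIC))
E
```

```text
cradle ((670.5645751953125, 1.3153152465820312), (186.46888732910156, 61.28357696533203), 83.9046630859375)
(278, 40) [200 197 161] [ 28  50 200] 0.585
(240, 77) [72 66 52] [21 71 72] 0.587
(278, 118) [192 193 166] [ 31  36 193] 0.59
(330, 77) [180 188 160] [ 39  38 188] 0.603
(350, 150) [176 184 156] [ 39  39 184] 0.639
dish ((497.79730224609375, 19.407377243041992), 59.840023040771484) ((497.7530517578125, 18.873212814331055), (115.59855651855469, 118.45426940917969), 67.46099853515625) 5716
88946 [82 77 65]
```

View pics/seg1.png

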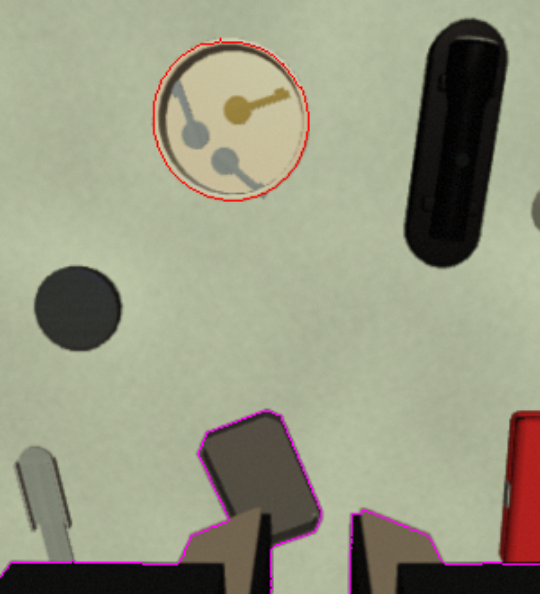

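View pics/seg1t.png

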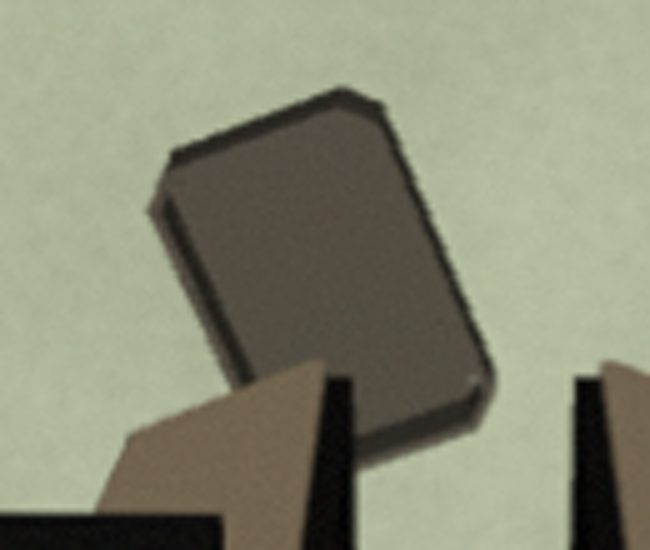

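```bash
python3 - <<'E'
from h import *
im,d,c=load('wrist')
f=lambda p:np.array(p)/5+[230-.4,220-.4]
def show(n,a,b,z):
    P=onplane([f(a),f(b)],c,z); v=P[1]-P[0]; print(n,P[:,:2].round(4).tolist(),'len',np.linalg.norm(v).round(4),'ang',np.degrees(np.arctan2(v[1],v[0])).round(1))
show('right z0',(490,365),(385,108),0.0)
show('right z22',(490,365),(385,108),0.022)
show('top z0',(172,152),(342,88),0.0)
show('top rim?',(168,168),(342,104),0.022)
show('left z22',(235,385),(150,208),0.022)
show('bot z22',(475,432),(357,467),0.022)
show('botinner floor z3',(358,437),(472,398),0.003)
E
```

```text
right z0 [[0.5682, -0.3192], [0.5339, -0.2285]] len 0.097 ang 110.7
right z22 [[0.5679, -0.3089], [0.5348, -0.2212]] len 0.0937 ang 110.7
top z0 [[0.4646, -0.2436], [0.5202, -0.2217]] len 0.0598 ang 21.5
top rim? [[0.4663, -0.2412], [0.5215, -0.2199]] len 0.0591 ang 21.1
left z22 [[0.4849, -0.3163], [0.46, -0.2547]] len 0.0665 ang 112.0
bot z22 [[0.5631, -0.3331], [0.5242, -0.3461]] len 0.041 ang -161.6
botinner floor z3 [[0.5236, -0.3448], [0.5622, -0.33]] len 0.0413 ang 20.9
```

```bash
python3 - <<'E'
from h import *
from scipy.spatial.transform import Rotation as Ro
im,d,c=load('wrist'); o=arm.observe(); R=Ro.from_rotvec(o['ee_rot']).as_matrix(); print(o['width'])
h=o['width']*.046
v=cv2.resize(im,None,fx=4,fy=4,interpolation=cv2.INTER_CUBIC)
for s in (1,-1):
  for z,col in ((.008,(255,0,0)),(-.02,(0,0,255)),(-.04,(0,255,0))):
    q=np.array([[s*h,-.0095,z],[s*(h+.019),-.0095,z],[s*(h+.019),.0095,z],[s*h,.0095,z]])
    p=proj(q@R.T+o['position'],c); print(p.round(0).tolist())
    cv2.polylines(v,[((p+.5)*4).astype(np.int32)],True,col,1)
cv2.imwrite('pics/tips1.png',v[1080:1640,900:1700,::-1])
grab('side','side1.png'); im=load('side')[0]
p=proj(o['position'],load('side')[2])[0].astype(int); print(p)
y0=max(p[1]-90,0); cv2.imwrite('pics/side1c.png',cv2.resize(im[y0:y0+130,max(p[0]-90,0):p[0]+90,::-1],None,fx=4,fy=4))
E
```

```text
0.1836758031881742
[[342.0, 295.0], [389.0, 295.0], [386.0, 336.0], [342.0, 336.0]]
[[346.0, 330.0], [401.0, 330.0], [397.0, 376.0], [345.0, 376.0]]
[[349.0, 364.0], [412.0, 363.0], [408.0, 414.0], [348.0, 414.0]]
[[301.0, 295.0], [254.0, 295.0], [257.0, 336.0], [302.0, 336.0]]
[[297.0, 330.0], [242.0, 330.0], [246.0, 376.0], [298.0, 376.0]]
[[293.0, 364.0], [231.0, 363.0], [236.0, 414.0], [295.0, 414.0]]
[356  89]
```

View pics/tips1.png

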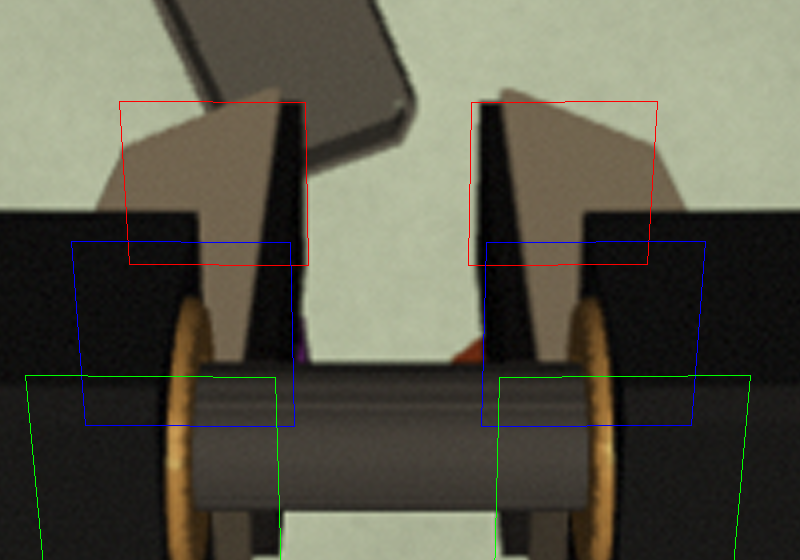

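View pics/side1c.png

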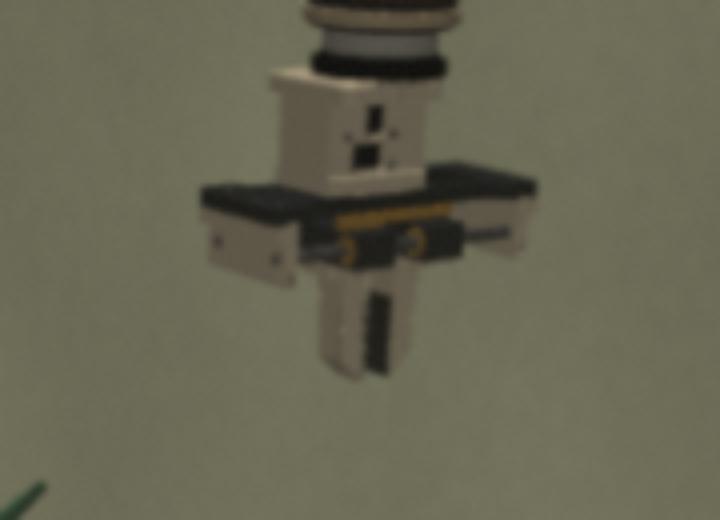

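The fingers taper below about 10 mm from the tip, and at the rim's height the span is about opening + 38 mm. At this opening that is about 55 mm, which matches the inner front wall's flat of about 57 mm. So I'll put the fingertips inside the tray, behind the front wall, and push that wall with two contacts. I hover first.

Emit:
play_rows(rows=[[[-0.108,0.324,0.86],[0,0,-0.35],-0.65],[[-0.108,0.324,0.86],[0,0,-0.35],-0.65],[[-0.108,0.324,0.86],[0,0,-0.35],-0.65],[[-0.108,0.324,0.86],[0,0,-0.35],-0.65],[[-0.108,0.324,0.86],[0,0,-0.35],-0.65],[[-0.108,0.324,0.86],[0,0,-0.35],-0.65],[[-0.108,0.324,0.86],[0,0,-0.35],-0.65],[[-0.108,0.324,0.86],[0,0,-0.35],-0.65],[[-0.108,0.324,0.86],[0,0,-0.35],-0.65],[[-0.108,0.324,0.86],[0,0,-0.35],-0.65]])

```text
clock: 2.25
position: [0.5018, -0.2626, 0.065]
ee_rot: [-3.086, -0.568, 0.012]
force: [-0.9, 0.6, -0.7]
width: 0.179
```

Emit:
play_rows(rows=[[[0,0,0],[0,0,0],-0.65],[[0,0,0],[0,0,0],-0.65]])

```text
clock: 2.45
position: [0.5076, -0.2613, 0.0714]
ee_rot: [3.088, 0.574, 0.003]
force: [-0.4, 0.1, -0.2]
width: 0.177
```

```bash
python3 - <<'E'
from h import *
o=arm.observe(); print(o['clock'],o['position'],o['ee_rot'],o['width'],o['joints'].round(2))
grab('wrist','wrist2.png'); grab('side','side2.png'); im=load('side')[0]
cv2.imwrite('pics/side2c.png',cv2.resize(im[220:360,290:470,::-1],None,fx=4,fy=4,interpolation=cv2.INTER_CUBIC))
E
```

```text
2.45 [ 0.50759448 -0.26133019  0.07135265] [3.08829842 0.57378039 0.00322777] 0.1774456621987836 [ 0.34  0.53  0.05  1.88 -0.04  0.73  0.79]
```

View pics/wrist2.png

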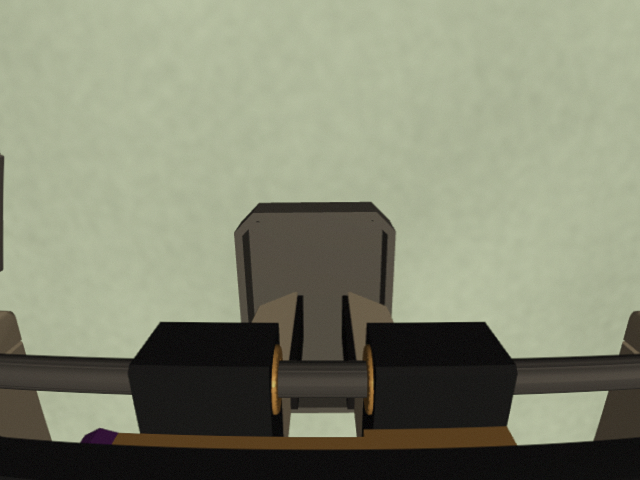

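View pics/side2c.png

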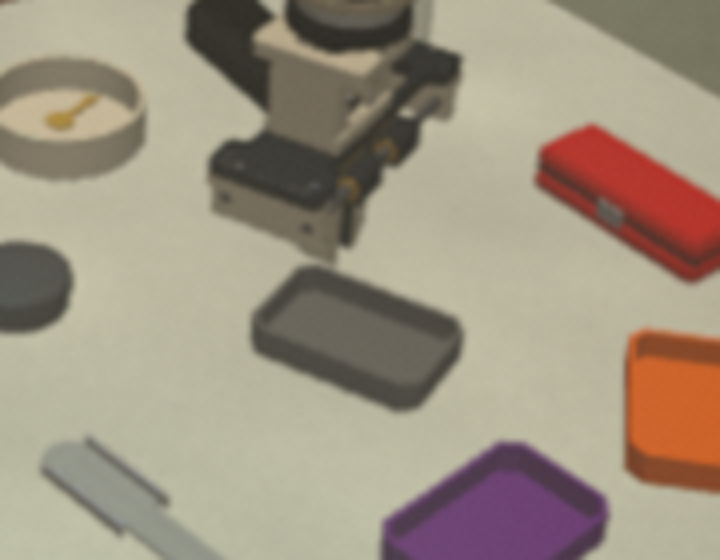

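```bash
python3 - <<'E'
from h import *
from scipy.spatial.transform import Rotation as Ro
im,d,c=load('wrist'); o=arm.observe(); R=Ro.from_rotvec(o['ee_rot']).as_matrix()
def T(uv,z): return ((onplane(uv,c,z)-o['position'])@R*1000).round(1)[:,:2].tolist()
print('front z0',T([(258,203),(373,202)],0),'front z22',T([(258,212),(373,211)],.022))
print('side corners z22',T([(235,232),(396,232),(241,315),(391,320)],.022))
print('same z0',T([(235,232),(396,232)],.0))
e=Ro.from_matrix(R).as_matrix()[:,0]; print('yaw',np.degrees(np.arctan2(e[1],e[0])))
E
```

```text
front z0 [[-34.8, -33.4], [26.4, -33.8]] front z22 [[-31.6, -34.0], [23.9, -34.4]]
side corners z22 [[-43.4, -23.9], [35.6, -23.8], [-43.3, 21.8], [35.7, 24.8]]
same z0 [[-48.2, -17.2], [39.6, -17.1]]
yaw 21.085865327967028
```

The tray's yaw is 21.1°, aligned with the gripper, and its centre is 4 mm to tool −x with the front wall clear ahead. Now I insert.

Emit:
play_rows(rows=[[[-0.008,0,0.03],[0,0,0],-0.65],[[-0.008,0,0.06],[0,0,0],-0.65],[[-0.008,0,0.085],[0,0,0],-0.65],[[-0.008,0,0.108],[0,0,0],-0.65],[[-0.008,0,0.108],[0,0,0],-0.65]])

```text
clock: 3.05
position: [0.5021, -0.2628, 0.0149]
ee_rot: [-3.088, -0.573, 0.001]
force: [0.0, -0.1, 0.6]
width: 0.176
```

```bash
cat > plan.py <<'E'
from h import *
from scipy.spatial.transform import Rotation as Ro
def plan(way,o=None):
    """way: (x,y,z,yawdeg) world waypoints -> shares in tool axes"""
    o=o or arm.observe(); R=Ro.from_rotvec(o['ee_rot']).as_matrix()
    for x,y,z,w in way:
        s=(np.array([x,y,z])-o['position'])@R/.5
        Rt=Ro.from_euler('z',w,degrees=True).as_matrix()@np.diag([1,-1,-1.])
        a=Ro.from_matrix(R.T@Rt).as_rotvec()/np.radians(60)
        print([s.round(3).tolist(),a.round(3).tolist()])
E
python3 - <<'E'
from plan import *
o=arm.observe(); print(o['clock'],o['position'],o['force'],o['width'])
z=.016
plan([(.5005,-.2535,z,21),(.4965,-.243,z,21),(.505,-.234,z,18),(.516,-.225,z,15),(.528,-.216,z,12),(.54,-.205,z,9),(.5505,-.193,z,6),(.56,-.18,z,3),(.568,-.167,z,0),(.5745,-.154,z,-3),(.58,-.142,z,-5),(.5844,-.1307,z,-6)])
im,d,c=grab('wrist','wrist3.png')
E
```

```text
3.05 [ 0.50205019 -0.262791    0.01494637] [ 0.00990309 -0.13260858  0.64579412] 0.17623074404744862
[[0.004, -0.018, -0.002], [-0.001, 0.001, 0.001]]
[[0.004, -0.041, -0.002], [-0.001, 0.001, 0.001]]
[[0.026, -0.052, -0.002], [-0.001, 0.001, 0.051]]
[[0.053, -0.061, -0.002], [-0.001, 0.001, 0.101]]
[[0.082, -0.069, -0.002], [-0.001, 0.001, 0.151]]
[[0.112, -0.081, -0.002], [-0.001, 0.001, 0.201]]
[[0.141, -0.095, -0.002], [-0.001, 0.001, 0.251]]
[[0.168, -0.113, -0.002], [-0.001, 0.001, 0.301]]
[[0.192, -0.131, -0.002], [-0.001, 0.001, 0.351]]
[[0.213, -0.151, -0.002], [-0.001, 0.001, 0.401]]
[[0.232, -0.17, -0.002], [-0.001, 0.001, 0.434]]
[[0.249, -0.187, -0.002], [-0.001, 0.001, 0.451]]
```

View pics/wrist3.png

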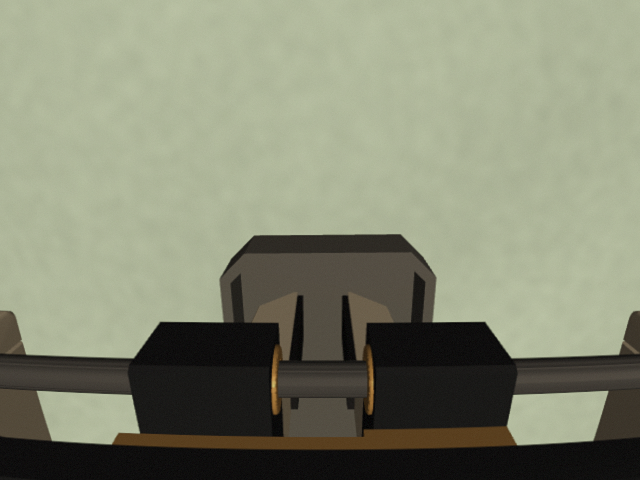

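The fingertips are inside the tray with no contact force, and the front wall is at rows 236–253 ahead of them. Now I take up contact and start the curve.

Emit:
play_rows(rows=[[[0.002,-0.015,0],[0,0,0],-0.65],[[0.004,-0.03,0],[0,0,0],-0.65],[[0.004,-0.041,0],[0,0,0],-0.65],[[0.015,-0.047,0],[0,0,0.025],-0.65],[[0.026,-0.052,0],[0,0,0.05],-0.65],[[0.04,-0.056,0],[0,0,0.075],-0.65],[[0.053,-0.061,0],[0,0,0.1],-0.65],[[0.068,-0.065,0],[0,0,0.125],-0.65],[[0.082,-0.07,0],[0,0,0.15],-0.65],[[0.082,-0.07,0],[0,0,0.15],-0.65]])

```text
clock: 4.1
position: [0.5294, -0.2148, 0.0157]
ee_rot: [-3.124, -0.329, -0.002]
force: [1.0, 0.2, -0.6]
width: 0.179
```

```bash
python3 - <<'E'
from plan import *
o=arm.observe(); print(o['clock'],o['position'],o['force'],o['width'])
z=.016
plan([(.54,-.205,z,9),(.5505,-.193,z,6),(.56,-.18,z,3),(.568,-.167,z,0),(.5745,-.154,z,-3),(.58,-.142,z,-5),(.5844,-.1307,z,-6)])
grab('wrist','wrist4.png')
E
```

```text
4.1 [ 0.52939923 -0.21483259  0.01572417] [ 0.9623764   0.20526221 -0.58827969] 0.17932480834965
[[0.025, -0.015, -0.001], [-0.0, -0.001, 0.05]]
[[0.05, -0.034, -0.0], [-0.0, -0.001, 0.1]]
[[0.074, -0.055, -0.0], [-0.0, -0.001, 0.15]]
[[0.095, -0.077, -0.0], [-0.0, -0.001, 0.2]]
[[0.114, -0.1, -0.0], [-0.0, -0.001, 0.25]]
[[0.129, -0.121, -0.0], [-0.0, -0.001, 0.284]]
[[0.143, -0.142, -0.0], [-0.0, -0.001, 0.3]]
```

View pics/wrist4.png

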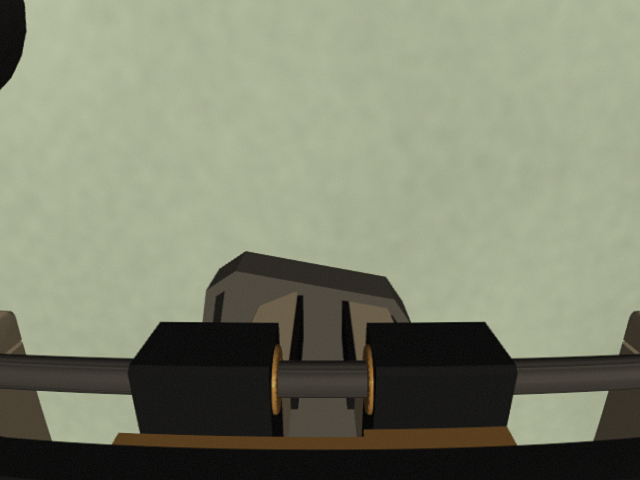

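The tray follows and has turned a bit further clockwise than the gripper: its front edge runs (246,252)–(387,278). I'll turn the gripper faster and finish on the gap line.

Emit:
play_rows(rows=[[[0.012,-0.008,0],[0,0,0.06],-0.65],[[0.025,-0.016,0],[0,0,0.12],-0.65],[[0.037,-0.025,0],[0,0,0.18],-0.65],[[0.05,-0.034,0],[0,0,0.23],-0.65],[[0.062,-0.044,0],[0,0,0.26],-0.65],[[0.074,-0.055,0],[0,0,0.28],-0.65],[[0.085,-0.066,0],[0,0,0.29],-0.65],[[0.095,-0.077,0],[0,0,0.3],-0.65],[[0.106,-0.092,0],[0,0,0.3],-0.65],[[0.106,-0.092,0],[0,0,0.3],-0.65]])

```text
clock: 5.15
position: [0.5711, -0.158, 0.0157]
ee_rot: [-3.136, 0.161, -0.001]
force: [0.1, 0.4, 0.0]
width: 0.177
```

```bash
python3 - <<'E'
from plan import *
o=arm.observe(); print(o['clock'],o['position'],o['force'],o['width'])
z=.016
plan([(.568,-.167,z,-6),(.5745,-.154,z,-6),(.58,-.142,z,-6),(.5844,-.1307,z,-6)])
grab('wrist','wrist5.png')
E
```

```text
5.15 [ 0.571085   -0.15804102  0.01568533] [0.08681326 0.40590717 0.03055001] 0.17703294753058701
[[-0.004, 0.018, -0.001], [-0.001, -0.0, 0.002]]
[[0.006, -0.009, -0.001], [-0.001, -0.0, 0.002]]
[[0.014, -0.034, -0.001], [-0.001, -0.0, 0.002]]
[[0.021, -0.057, -0.001], [-0.001, -0.0, 0.002]]
```

View pics/wrist5.png

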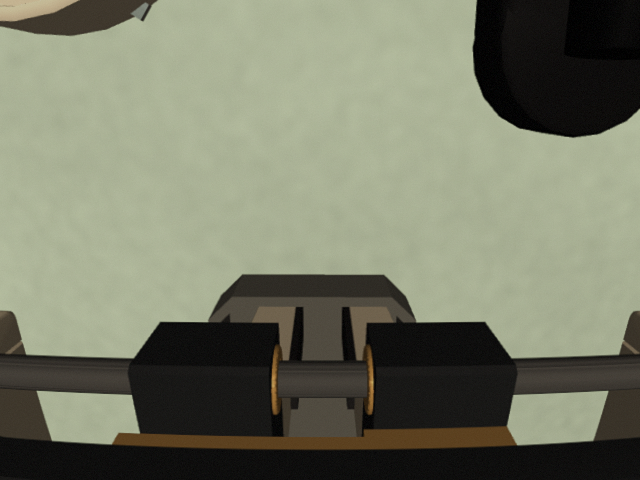

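The tray now sits flat on both fingertips, its front edge at (243,275)–(385,275). I advance to the gap mouth, then measure the lateral fit there.

Emit:
play_rows(rows=[[[0.005,-0.013,0],[0,0,0],-0.65],[[0.01,-0.026,0],[0,0,0],-0.65],[[0.015,-0.037,0],[0,0,0],-0.65],[[0.02,-0.047,0],[0,0,0],-0.65],[[0.022,-0.057,0],[0,0,0],-0.65],[[0.022,-0.057,0],[0,0,0],-0.65]])

```text
clock: 5.8
position: [0.5847, -0.1317, 0.0157]
ee_rot: [-3.137, 0.163, -0.001]
force: [-0.7, 0.7, 0.6]
width: 0.179
```

```bash
python3 - <<'E'
from plan import *
o=arm.observe(); print(o['clock'],o['position'],o['force'],o['ee_rot'])
grab('wrist','wrist6.png'); grab('scene','scene6.png'); im=load('scene')[0]
cv2.imwrite('pics/scene6c.png',cv2.resize(im[160:340,200:400,::-1],None,fx=3.3,fy=3.3,interpolation=cv2.INTER_CUBIC))
E
```

```text
5.8 [ 0.5846584  -0.13170211  0.01572334] [-0.73710305  0.68149407  0.63418116] [-3.13684322e+00  1.62590526e-01 -5.06744450e-04]
```

View pics/wrist6.png

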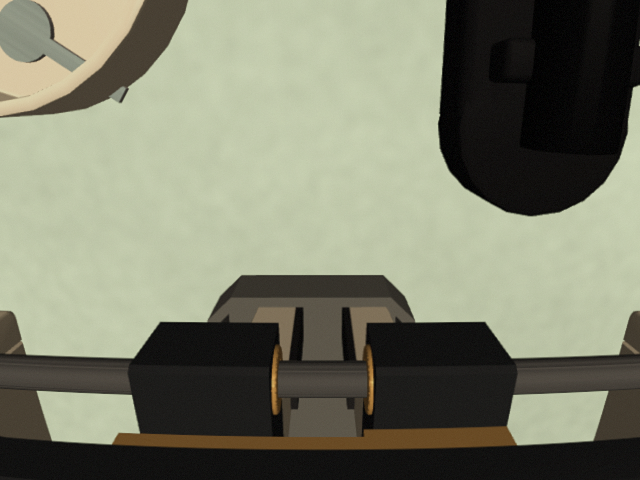

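View pics/scene6c.png

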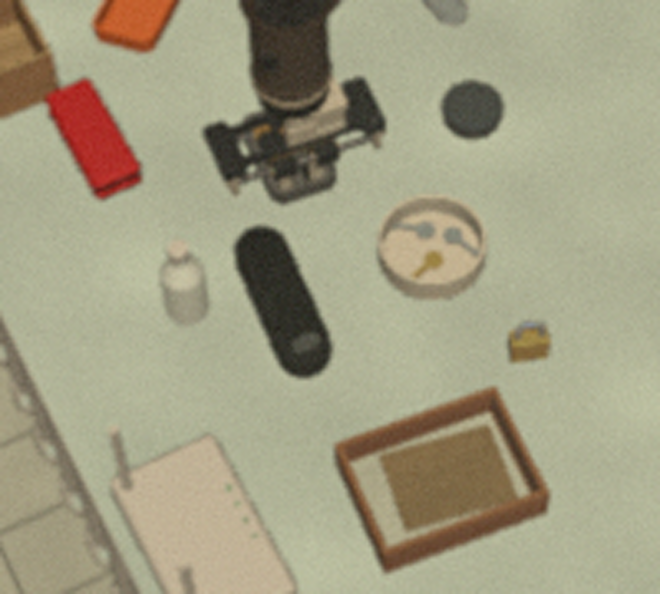

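```bash
python3 - <<'E'
from plan import *
im,d,c=load('wrist'); o=arm.observe(); R=Ro.from_rotvec(o['ee_rot']).as_matrix()
def T(uv,z): return ((onplane(uv,c,z)-o['position'])@R*1000)[:,:2]
g=cv2.cvtColor(im,cv2.COLOR_RGB2GRAY)
# cradle left edge per row
for r in (5,40,80,110): 
    u=np.argmax(g[r,380:]<70)+380; print(r,u,T([(u,r)],0).round(1))
# cradle end
u=530; r=np.where(g[:,u]<70)[0]; r=r[r<240].max(); print('end',r,T([(u,r)],0).round(1))
hsv=cv2.cvtColor(im,cv2.COLOR_RGB2HSV); print([im[20,x].tolist() for x in (150,165,175,183,195)])
# dish base boundary: points on outline, z=0 circle fit r=60
P=[]
for r in range(2,100,6):
    row=im[r,:260].astype(int); sh=(row[:,1]-row[:,0]) # shelf green>red
    u=np.where(sh<3)[0]; P.append((u.max(),r))
print(P)
Q=T(P,0)
from scipy.optimize import least_squares
ok=np.array([not(112<p[0]<132) for p in P])
f=least_squares(lambda q:np.hypot(*(Q[ok]-q).T)-60,[-100,-140],loss='soft_l1',f_scale=1); print('dish c',f.x,f.fun.round(1))
# rim outer, front base edge of tray
print('tray front',T([(241.5,275),(384.5,275)],0).round(1))
# predicted
yaw=-5.95
u=np.array([np.sin(np.radians(5.95)),np.cos(np.radians(5.95)),0]); 
print('gap pred tool',((np.array([.599,.0085,0])-o['position'])@R*1000).round(1))
cv2.imwrite('pics/w6c.png',cv2.resize(im[255:335,180:450,::-1],None,fx=2.9,fy=2.9,interpolation=cv2.INTER_CUBIC))
E
```

```text
5 446 [[  44.8 -119.8]]
40 444 [[  44.8 -107.8]]
80 442 [[ 44.9 -93.8]]
110 440 [[ 45. -83.]]
end 215 [[ 85.9 -42.2]]
[[72, 65, 53], [74, 66, 53], [72, 62, 51], [195, 203, 174], [195, 202, 173]]
[(np.int64(187), 2), (np.int64(185), 8), (np.int64(183), 14), (np.int64(180), 20), (np.int64(177), 26), (np.int64(174), 32), (np.int64(171), 38), (np.int64(168), 44), (np.int64(164), 50), (np.int64(159), 56), (np.int64(153), 62), (np.int64(148), 68), (np.int64(143), 74), (np.int64(136), 80), (np.int64(128), 86), (np.int64(126), 92), (np.int64(123), 98)]
dish c [-103.23232582 -143.81887477] [-0.   0.   0.1 -0.1 -0.1 -0.1  0.   0.2  0.2  0.  -0.3 -0.1  0.1  0. ]
tray front [[-33.5 -15.8]
 [ 26.9 -15.9]]
gap pred tool [-1.000e-01 -1.418e+02  1.580e+01]
```

View pics/w6c.png

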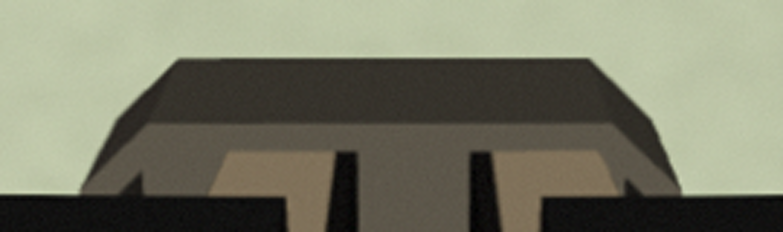

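Measured in the tool frame, the gap runs from −43.2 (dish) to +44.9 (cradle). Its centre is at +0.9 and its yaw agrees within 0.3°. The tray's centre is at −3.3, so I need about +4 mm in tool x as I advance. The remaining travel is about 329 mm.

Emit:
play_rows(rows=[[[0.002,-0.012,0],[0,0,0],-0.65],[[0.004,-0.024,0],[0,0,0],-0.65],[[0.006,-0.036,0],[0,0,0],-0.65],[[0.008,-0.048,0],[0,0,0],-0.65],[[0.008,-0.06,0],[0,0,0],-0.65],[[0.008,-0.072,0],[0,0,0],-0.65],[[0.008,-0.072,0],[0,0,0],-0.65]])

```text
clock: 6.6
position: [0.5921, -0.0959, 0.0157]
ee_rot: [-3.137, 0.162, 0.0]
force: [-0.6, 0.8, 0.2]
width: 0.175
```

```bash
cat > meas.py <<'E'
from plan import *
import sys
n=sys.argv[1]
im,d,c=grab('wrist','wrist%s.png'%n); o=arm.observe(); R=Ro.from_rotvec(o['ee_rot']).as_matrix()
print(o['clock'],o['position'],o['force'],o['ee_rot'],o['width'])
def T(uv,z): return ((onplane(uv,c,z)-o['position'])@R*1000)[:,:2].round(1).tolist()
g=cv2.cvtColor(im,cv2.COLOR_RGB2GRAY)
for r in (5,60,120,180,220,240,260):
    row=im[r].astype(int); sh=(row[:,1]-row[:,0])>2
    # free shelf interval around column 320
    a=320
    while a>0 and sh[a-3:a+1].any(): a-=1
    b=320
    while b<636 and sh[b:b+4].any(): b+=1
    print(r,a,b,T([(a,r),(b,r)],0))
# tray front row at centre columns
for u in (270,320,360):
    col=im[:,u].astype(int); s=(col[:,1]-col[:,0])>2; r=np.where(s[:320])[0].max()+1; print('front',u,r,T([(u,r)],0))
E
python3 meas.py 7
```

```text
6.65 [ 0.59203039 -0.09647263  0.01570579] [-0.35559119 -0.97933401 -0.18766082] [-3.13683212e+00  1.62690839e-01  6.44234792e-05] 0.1756533900233265
5 186 437 [[-48.4, -119.5], [41.3, -119.3]]
60 192 433 [[-47.5, -100.6], [40.9, -100.5]]
120 179 430 [[-54.1, -79.1], [41.2, -78.9]]
180 133 426 [[-75.0, -56.2], [41.2, -55.9]]
220 51 423 [[-113.2, -39.9], [41.2, -39.6]]
240 2 425 [[-138.4, -31.0], [42.6, -31.1]]
260 2 435 [[-140.7, -21.8], [47.5, -22.3]]
front 270 275 [[-21.6, -15.5]]
front 320 275 [[-0.6, -15.6]]
front 360 275 [[16.3, -15.6]]
```

View pics/wrist7.png

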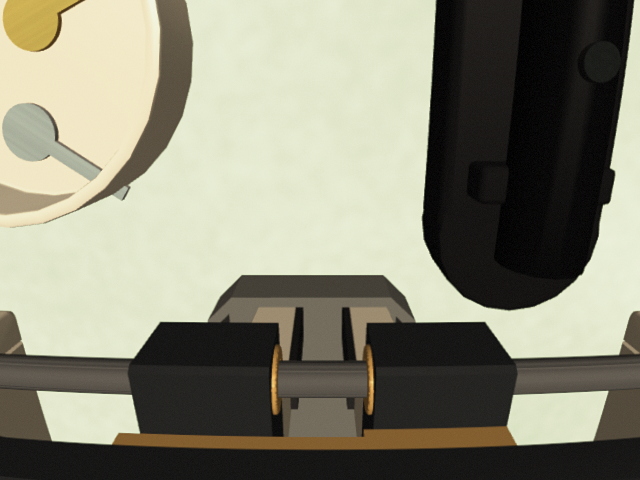

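The gap centre is now at −3.1 mm and the tray's at −3.3 mm, so they're aligned. Going straight through.

Emit:
play_rows(rows=[[[0,-0.015,0],[0,0,0],-0.65],[[0,-0.03,0],[0,0,0],-0.65],[[0,-0.045,0],[0,0,0],-0.65],[[0,-0.06,0],[0,0,0],-0.65],[[0,-0.075,0],[0,0,0],-0.65],[[0,-0.09,0],[0,0,0],-0.65],[[0,-0.105,0],[0,0,0],-0.65],[[0,-0.12,0],[0,0,0],-0.65],[[0,-0.135,0],[0,0,0],-0.65],[[0,-0.15,0],[0,0,0],-0.65]])

```text
clock: 7.65
position: [0.5998, -0.0224, 0.0157]
ee_rot: [3.137, -0.165, 0.0]
force: [-0.6, -2.0, 1.3]
width: 0.175
```

```bash
python3 meas.py 8
```

```text
7.7 [ 0.60003526 -0.02044547  0.01570002] [0.24776826 0.68221966 0.57473626] [-3.13630137e+00  1.62041807e-01 -2.69232567e-05] 0.17489297968731551
5 2 463 [[-119.8, -121.8], [51.0, -117.1]]
60 2 434 [[-122.8, -101.8], [41.5, -97.9]]
120 137 431 [[-70.5, -77.1], [41.7, -76.3]]
180 189 426 [[-52.2, -53.6], [41.3, -53.3]]
220 203 423 [[-48.0, -37.2], [41.2, -37.0]]
240 206 421 [[-47.5, -28.7], [41.0, -28.5]]
260 206 420 [[-48.2, -19.9], [41.2, -19.7]]
front 270 276 [[-21.7, -12.6]]
front 320 276 [[-0.6, -12.6]]
front 360 276 [[16.3, -12.6]]
```

View pics/wrist8.png

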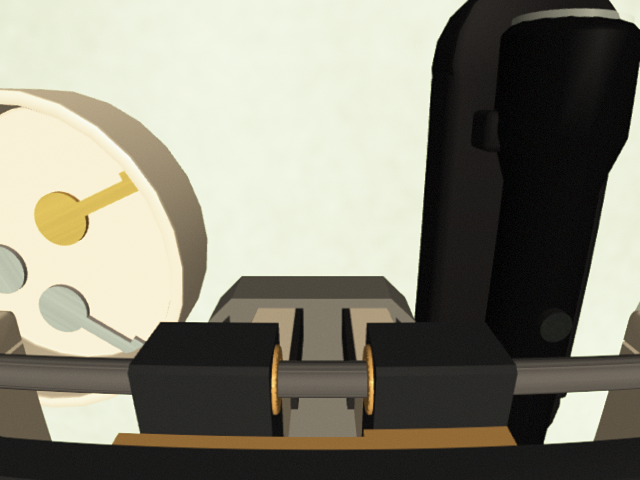

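The tray is centred in the gap: dish at −47.5, cradle at +41.2, tray centre at −3.3. Continuing.

Emit:
play_rows(rows=[[[0,-0.016,0],[0,0,0],-0.65],[[0,-0.032,0],[0,0,0],-0.65],[[0,-0.048,0],[0,0,0],-0.65],[[0,-0.064,0],[0,0,0],-0.65],[[0,-0.08,0],[0,0,0],-0.65],[[0,-0.096,0],[0,0,0],-0.65],[[0,-0.112,0],[0,0,0],-0.65],[[0,-0.128,0],[0,0,0],-0.65],[[0,-0.144,0],[0,0,0],-0.65],[[0,-0.16,0],[0,0,0],-0.65]])

```text
clock: 8.7
position: [0.6082, 0.0573, 0.0157]
ee_rot: [3.137, -0.165, -0.0]
force: [-0.4, -1.8, -0.0]
width: 0.176
```

Emit:
play_rows(rows=[[[0,-0.016,0],[0,0,0],-0.65],[[0,-0.032,0],[0,0,0],-0.65],[[0,-0.048,0],[0,0,0],-0.65],[[0,-0.064,0],[0,0,0],-0.65],[[0,-0.08,0],[0,0,0],-0.65],[[0,-0.096,0],[0,0,0],-0.65],[[0,-0.112,0],[0,0,0],-0.65],[[0,-0.128,0],[0,0,0],-0.65],[[0,-0.14,0],[0,0,0],-0.65],[[0,-0.15,0],[0,0,0],-0.65]])

```text
clock: 9.7
position: [0.616, 0.1318, 0.0157]
ee_rot: [3.137, -0.164, -0.0]
force: [0.3, -1.2, -0.1]
width: 0.177
```

```bash
python3 meas.py 9
```

```text
9.75 [0.61611617 0.13286977 0.01574395] [ 0.83301697  0.01751186 -0.19986322] [-3.13666756e+00  1.62957298e-01 -2.54848277e-04] 0.17539303959154137
5 320 320 [[-0.3, -117.1], [-0.3, -117.1]]
60 320 320 [[-0.4, -98.4], [-0.4, -98.4]]
120 320 320 [[-0.4, -77.0], [-0.4, -77.0]]
180 2 636 [[-132.1, -55.7], [130.1, -55.4]]
220 2 636 [[-136.2, -38.6], [134.0, -38.3]]
240 14 636 [[-132.5, -29.6], [136.1, -29.3]]
260 14 636 [[-134.8, -20.4], [138.4, -20.1]]
front 270 276 [[-21.6, -13.5]]
front 320 276 [[-0.6, -13.5]]
front 360 276 [[16.3, -13.5]]
```

View pics/wrist9.png

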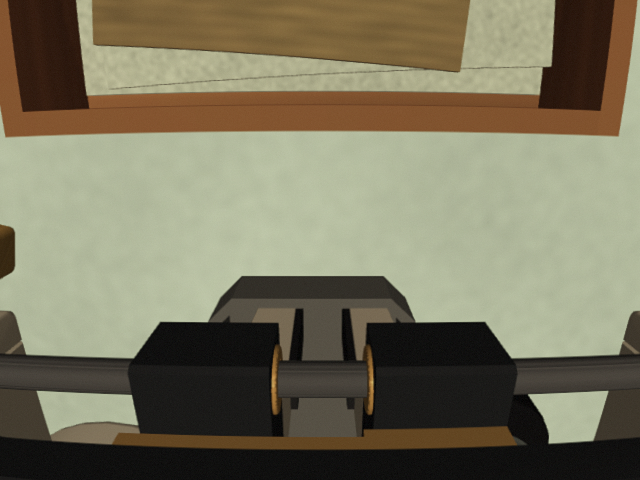

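```bash
python3 - <<'E'
from plan import *
im,d,c=load('wrist'); o=arm.observe(); R=Ro.from_rotvec(o['ee_rot']).as_matrix()
T=lambda uv,z: ((onplane(uv,c,z)-o['position'])@R*1000)[:,:2].round(1).tolist()
print(T([(10,137),(320,136),(618,135.5)],.045), T([(10,137),(320,136),(618,135.5)],0.), d[140,320],d[180,320])
E
```

```text
[[-90.6, -75.9], [-0.2, -74.4], [86.0, -75.9]] [[-124.8, -73.0], [-0.4, -71.1], [118.3, -73.1]] 0.16181932 0.16850325
```

The post tray's near face is at tool y ≈ −75 and square to the tray. The tray's front is at −13.5, which leaves about 61 mm, in line with the 62 mm by dead reckoning. I approach and then ease into contact.

Emit:
play_rows(rows=[[[0,-0.015,0],[0,0,0],-0.65],[[0,-0.03,0],[0,0,0],-0.65],[[0,-0.045,0],[0,0,0],-0.65],[[0,-0.06,0],[0,0,0],-0.65],[[0,-0.075,0],[0,0,0],-0.65],[[0,-0.088,0],[0,0,0],-0.65],[[0,-0.1,0],[0,0,0],-0.65],[[0,-0.108,0],[0,0,0],-0.65],[[0,-0.114,0],[0,0,0],-0.65],[[0,-0.116,0],[0,0,0],-0.65]])

```text
clock: 10.75
position: [0.6221, 0.1892, 0.0157]
ee_rot: [-3.137, 0.164, -0.0]
force: [-0.4, -1.9, 1.3]
width: 0.171
```

Emit:
play_rows(rows=[[[0,-0.002,0],[0,0,0],-0.65],[[0,-0.004,0],[0,0,0],-0.65],[[0,-0.006,0],[0,0,0],-0.65],[[0,-0.006,0],[0,0,0],-0.65]])

```text
clock: 11.15
position: [0.6224, 0.1921, 0.0158]
ee_rot: [-3.137, 0.164, -0.0]
force: [-0.5, -1.3, -0.3]
width: 0.175
```

```bash
python3 meas.py 10 | tail -3; python3 -c "
from h import *
o=arm.observe();print(o['position'],o['force'])"
```

```text
220 320 320 [[-0.5, -39.0], [-0.5, -39.0]]
240 320 320 [[-0.6, -30.5], [-0.6, -30.5]]
260 320 320 [[-0.6, -21.7], [-0.6, -21.7]]
[0.62241469 0.1920356  0.01573256] [-0.21008464 -2.29429972  1.23285681]Traceback (most recent call last):
  File "meas.py", line 18, in <module>
    col=im[:,u].astype(int); s=(col[:,1]-col[:,0])>2; r=np.where(s[:320])[0].max()+1; print('front',u,r,T([(u,r)],0))
                                                        ~~~~~~~~~~~~~~~~~~~~~~~~^^
    return umr_maximum(a, axis, None, out, keepdims, initial, where)
ValueError: zero-size array to reduction operation maximum which has no identity
```

View pics/wrist10.png

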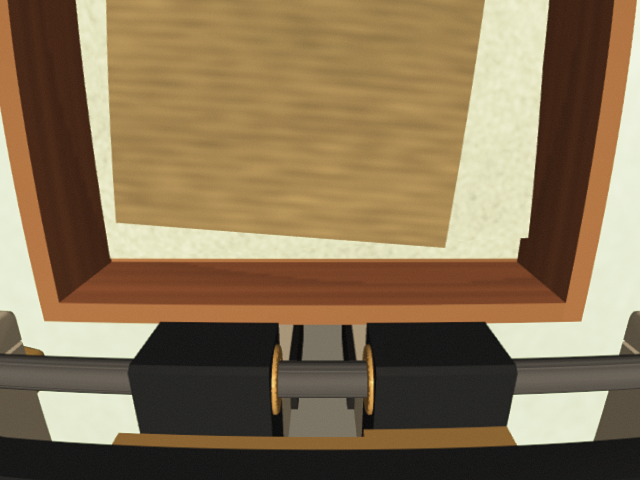

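The post tray's wall hides the front edge now. The force is only about 2 N, so contact isn't certain. I'll creep on until it clearly rises.

Emit:
play_rows(rows=[[[0,-0.002,0],[0,0,0],-0.65],[[0,-0.002,0],[0,0,0],-0.65]])

```text
clock: 11.4
position: [0.6225, 0.193, 0.0158]
ee_rot: [-3.137, 0.164, -0.0]
force: [0.5, -1.1, 0.4]
width: 0.175
```

Emit:
play_rows(rows=[[[0,-0.002,0],[0,0,0],-0.65],[[0,-0.002,0],[0,0,0],-0.65]])

```text
clock: 11.6
position: [0.6226, 0.194, 0.0157]
ee_rot: [-3.137, 0.164, -0.0]
force: [-0.2, -1.7, -0.1]
width: 0.176
```

Emit:
play_rows(rows=[[[0,-0.002,0],[0,0,0],-0.65],[[0,-0.002,0],[0,0,0],-0.65]])

```text
clock: 11.8
position: [0.6226, 0.194, 0.0157]
ee_rot: [3.136, -0.165, -0.0]
force: [-1.7, -5.1, 2.5]
width: 0.176
```

The arm stopped at y = 0.194, the predicted contact position, and the force rose to 5 N. One more small press to seat the tray, then I back off and lift.

Emit:
play_rows(rows=[[[0,-0.002,0],[0,0,0],-0.65],[[0,-0.002,0],[0,0,0],-0.65],[[0,-0.002,0],[0,0,0],-0.65]])

```text
clock: 12.1
position: [0.6226, 0.1941, 0.0157]
ee_rot: [3.135, -0.166, -0.001]
force: [-1.8, -7.0, 4.3]
width: 0.173
```

Emit:
play_rows(rows=[[[0,0.01,0],[0,0,0],-0.65],[[-0.006,0.03,0],[0,0,0],-0.65],[[-0.006,0.04,0],[0,0,0],-0.65],[[-0.006,0.04,-0.02],[0,0,0],-0.65],[[-0.006,0.04,-0.06],[0,0,0],-0.65],[[-0.006,0.04,-0.12],[0,0,0],-0.65],[[-0.006,0.04,-0.2],[0,0,0],-0.65],[[-0.006,0.04,-0.28],[0,0,0],-0.65],[[-0.006,0.04,-0.36],[0,0,0],-0.65],[[-0.006,0.04,-0.4],[0,0,0],-0.65]])

```text
clock: 13.1
position: [0.6192, 0.1769, 0.2207]
ee_rot: [-3.135, 0.164, -0.008]
force: [-0.0, 0.4, 0.5]
width: 0.18
```

Emit:
play_rows(rows=[[[0,0.08,-0.1],[0,0,0],-0.65],[[0,0.1,-0.2],[0,0,0],-0.65],[[0,0.1,-0.3],[0,0,0],-0.65],[[0,0.1,-0.3],[0,0,0],-0.65],[[0,0.1,-0.3],[0,0,0],-0.65],[[0,0.1,-0.3],[0,0,0],-0.65]])

```text
clock: 13.7
position: [0.612, 0.1271, 0.3651]
ee_rot: [-3.137, 0.164, 0.001]
force: [-1.0, -0.9, -1.0]
width: 0.173
```

```bash
python3 - <<'E'
from h import *
o=arm.observe(); print(o['clock'],o['position'],o['force'])
grab('wrist','wrist11.png'); grab('side','side11.png'); grab('scene','scene11.png'); im=load('scene')[0]
cv2.imwrite('pics/scene11c.png',cv2.resize(im[160:340,200:400,::-1],None,fx=3.3,fy=3.3,interpolation=cv2.INTER_CUBIC))
im,d,c=load('wrist'); cv2.imwrite('pics/w11c.png',im[:,:,::-1])
E
```

```text
13.7 [0.61202362 0.12706692 0.36514245] [-1.01539482 -0.85817396 -1.01879139]
```

View pics/wrist11.png

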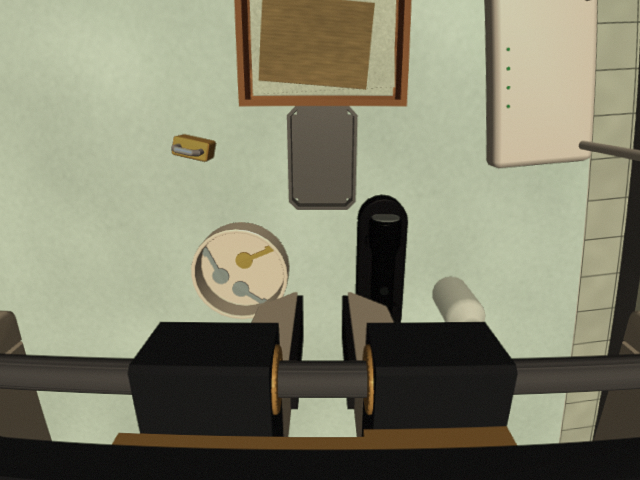

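View pics/side11.png

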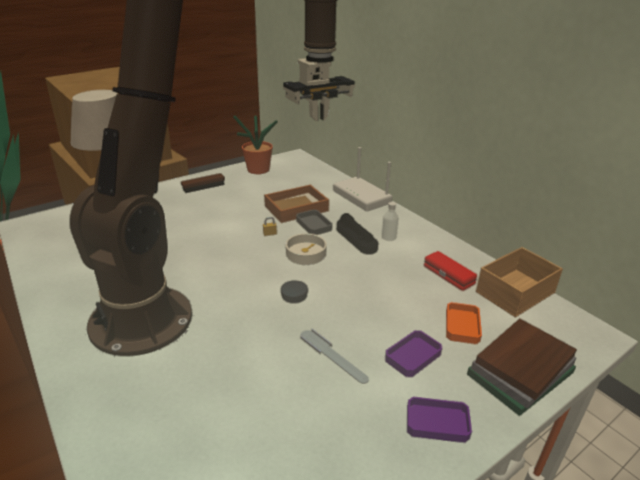

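View pics/scene11c.png

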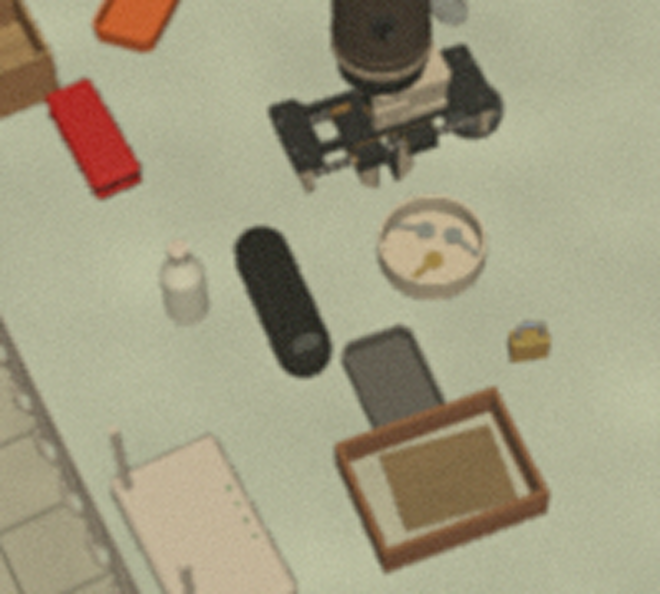

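In the wrist view, the tray (322,158) lies flat and square with its front at the post tray's face (row ~105). In the side view the other things are at their starting pixels. I'll check numerically for contact and for moved bystanders.

```bash
python3 - <<'E'
from plan import *
im,d,c=load('wrist'); o=arm.observe(); R=Ro.from_rotvec(o['ee_rot']).as_matrix()
T=lambda uv,z: ((onplane(uv,c,z)-o['position'])@R*1000)[:,:2].round(1)
f=T([(242,105),(322,105),(404,105)],.045); r=T([(297,208.5),(347,208.5)],.022); s=T([(288,160),(357,160)],.022)
print('post face',f.tolist(),'tray rear',r.tolist(),'sides',s.tolist()); print('face-rear',r[:,1].mean()-f[:,1].mean())
cv2.imwrite('pics/w11z.png',cv2.resize(im[80:220,230:420,::-1],None,fx=4,fy=4,interpolation=cv2.INTER_CUBIC))
a=cv2.imread('pics/side0.png');b=cv2.imread('pics/side11.png')
df=cv2.absdiff(cv2.GaussianBlur(a,(5,5),0),cv2.GaussianBlur(b,(5,5),0)).max(2)
for nm,(x,y) in dict(case=(450,270),horn=(335,357),tin=(294,292),padlock=(269,227),bottle=(390,225),brush=(203,183),dish=(306,249),cradle=(357,233),post=(285,203),orange=(463,322),purp1=(414,353),purp2=(438,419)).items():
    print(nm,df[y-14:y+14,x-18:x+18].max(),end='; ')
E
```

```text
post face [[-84.1, -83.0], [1.3, -82.6], [88.8, -83.0]] tray rear [[-28.6, 36.5], [31.2, 36.5]] sides [[-38.0, -21.2], [41.8, -21.2]]
face-rear 119.36666666666666
case 3; horn 3; tin 3; padlock 3; bottle 3; brush 3; dish 30; cradle 3; post 31; orange 3; purp1 2; purp2 2;
```

View pics/w11z.png

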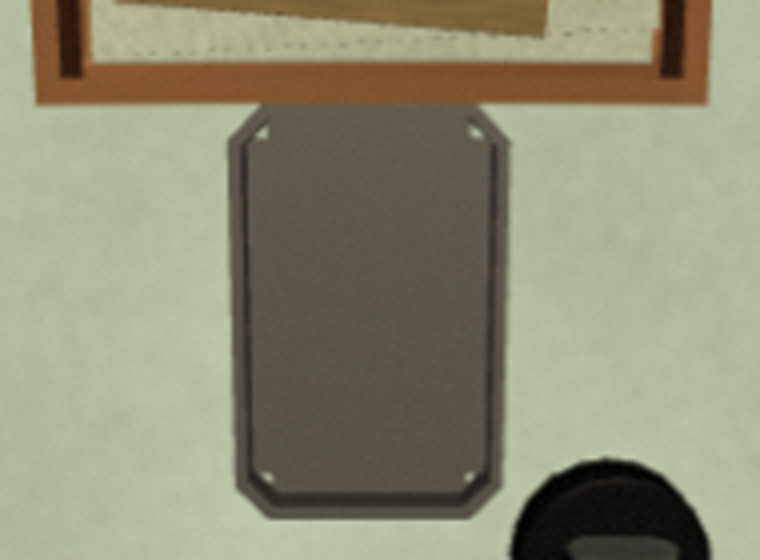

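From the post tray's face to the tray's rear measures 119.4 mm against a tray length of 120 mm, so the two are in contact. No bystander shows any change. I'm handing it in.

```bash
python3 -c "
from cell import arm
print(arm.sign_off(), arm.observe()['clock'])"
```

```text
the job is handed in; nothing more can be done
the job is handed in; nothing more can be done
```

The grey coin tray is through the gap, and its leading end rests square against the post tray's near face. I handed the job in at about 14 s of the 64 s allowed.

**How it was moved:** I put both fingertips inside the tray behind its front wall and pushed that wall, turning the tray from +21° to −6° yaw. I corrected 4 mm sideways at the mouth of the gap and went straight through, with about 4 mm clear on each side as measured. The tray was never gripped or lifted. The highest contact force read was about 8 N, while seating it against the post tray, and the arm then withdrew clear.

**Last checks:**
- **Contact:** The arm stopped at the predicted position with a clear rise in force. The wrist view gives 119.4 mm from the post tray's face to the tray's rear, against a tray length of 120 mm.
- **Bystanders and look-alikes:** The side-camera comparison with the start picture shows no change at any of them or at the cradle.
- **Disagreements:** The same comparison shows a difference near the dish and the post tray. Both are fixed; I put it down to the coin tray and its shadow now being beside them, but did not check that separately. The gap measured 88 mm rather than 86 mm, which is within the camera's stated 2 mm accuracy.

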